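# Load the press bed, shut its flap and put the valve in float

### The arm

A 6-joint arm with a two-finger parallel gripper is mounted at the origin on the work surface. World frame = base frame: x ahead of the robot, y to its left, z up, the work surface at z = 0. Lengths are in m, angles in rad, forces in N, time in s.
With the tool pointing down it reaches from about 0.325 to 0.775 m from the base axis. Payload 9.3 kg.
Tool frame: the origin (TCP) lies midway between the tips of the shut fingers; the grasp point (between the pads) lies 19 mm behind it (arm.grip_point_offset is the distance from the TCP to the grasp point, in m); z points along the fingers, y is the line along which they close (so a half turn about z gives the same grasp; the last joint's range is limited). The gripper opens to 85 mm and grips with 20 to 120 N. Pads are 22 mm wide; open, the fingers measure 114 mm over their backs; the gripper's body (76 mm by 85 mm) begins 54 mm behind the grasp point. The pads swing forward as they close: fully open they stand 13 mm farther back than shut.
Start: joints at [1.154, 0.259, 0.021, 1.334, 0, 1.418], TCP at [0.143, 0.531, 0.204] pointing down, gripper open.
Joint ranges: [-3.04, 3.04], [-0.91, 1.82], [-1.04, 1.36], [-1.92, 1.95], [-1.52, 1.45], [-3.14, 3.14]. Speed limits (rad/s): [2.22, 2.22, 2.79, 3.14, 3.14, 3.14].

### API

Orientations are given as a rotation vector (axis times angle).
In Python, from bench import arm gives the robot as it stands. The module is installed in compiled form; this text tells all that it offers.
- The arm moves only by the shell command python3 -m crank 'ROWS' [FORCE]. ROWS is JSON, a list that holds one entry, the list of rows, each a list of 5 numbers: the finger opening in cm, from 0 to 8.54, then the shift along the world's x, y, z in cm, then the turn about the world's z in degrees. In form: [[[hand, tx, ty, tz, roll], ...]]. A call has exactly 10 rows; each row shifts and turns the commanded pose from where the row before left it; what a row does not reach is not made up. A row lasts 1/12 s, in which the tool goes at most 41.7 mm and 7.16 degrees, less where a joint would pass 70% of its speed; a pose out of reach is approached as far as the arm can. A call with a gripper value outside its range is refused whole. The fingers move at their own pace and stop on an object; FORCE is the grip in N (left out, the last holds). Time passes only in rows, so rows that do not move let the fingers close, or fill a call up. It gives the time, the measured TCP pose, the force, the opening and the grip force at its end, in the units of the state.
- arm.get_state(): the state, without advancing time (a new reading comes with each control period).
- arm.camera(name): name is "scene" or "top" or "wrist"; returns a dict with "pixels" (480x640x3 uint8, red, green, blue), "mtx" (3x3 intrinsics, pixels), "R" (3x3) and "t" (3): a world point X has camera coordinates R X + t; the wrist camera has in their place "tool_from_camera" (4x4, takes a point from camera to tool coordinates, whose origin is the TCP and whose axes are the flange's). Camera axes: x right, y down, z forward; pixel columns grow to the right and rows downward; lengths in m; the calibration is good to about 2 mm. A picture is of the moment at which its call begins: read the wrist's pose just before it. There is no depth.
- arm.job_done(): hands the job in; it is judged then, once.
The state is a dict: "time": time; "joint_positions": joint angles; "dq": joint speeds; "effort": joint torques, N m; "tool_pos": TCP position; "tool_rot": TCP orientation; "ft_force": force on the tool from outside, world axes, zero at the start; "moment": the same for the moment, N m; "opening": finger opening in m; "grip_force": force on a finger pad.
Only numpy, scipy, OpenCV 4.12 (cv2) and the standard library are available. Lean on these libraries where they do the work, as an engineer would, in place of code of your own. Each camera call takes 0.05 s, during which the arm holds its last target. There are 200 camera calls.

### The job

Tip the yellow hold-down flap of the press bed open past its snap point, then lay every plywood pod from the blue rubber mat flat in the tray, top side up and none on top of another. With all of them in, tip the flap back over until it snaps shut, and only then push the valve lever past its stiff detent so that it drops into the float notch; leave the tape core, the glue bottle and the offcut where they are.

Things in the scene. Friction and masses are not known exactly. Their poses are not given: they have to be found in the camera images.
- pod1: square plywood suction pod, black top with a pale lattice, 60 x 60 x 40 mm high, about 0.12 kg; origin at the centre of its underside, z up, x and y square to its sides. Starts lying flat on the blue rubber mat (3 mm thick). Three to five of the five pods are present, the others absent (None)
- pod2: square plywood suction pod, black top with a pale lattice, 60 x 60 x 40 mm high, about 0.12 kg; origin at the centre of its underside, z up, x and y square to its sides. Starts lying flat on the blue rubber mat (3 mm thick). Three to five of the five pods are present, the others absent (None)
- pod3: square plywood suction pod, black top with a pale lattice, 60 x 60 x 40 mm high, about 0.12 kg; origin at the centre of its underside, z up, x and y square to its sides. Starts lying flat on the blue rubber mat (3 mm thick). Three to five of the five pods are present, the others absent (None)
- pod4: square plywood suction pod, black top with a pale lattice, 60 x 60 x 40 mm high, about 0.12 kg; origin at the centre of its underside, z up, x and y square to its sides. Starts lying flat on the blue rubber mat (3 mm thick). Three to five of the five pods are present, the others absent (None)
- pod5: square plywood suction pod, black top with a pale lattice, 60 x 60 x 40 mm high, about 0.12 kg; origin at the centre of its underside, z up, x and y square to its sides. Starts lying flat on the blue rubber mat (3 mm thick). Three to five of the five pods are present, the others absent (None)
- bed: fixed grey press bed, a shallow tray under a yellow flap. Origin: centre of its underside on the bench; x away from the robot, y left (at yaw 0). White floor at z = 40 mm, from x = -65 to +80, y = -190 to +190 mm, inside a rim 6 mm thick, top z = 54 mm. Two hinge posts at x = 97, y = +-198 mm, up to z = 102 mm. Front fittings reach x = -95 mm
- bed_floor (a point): point on the tray floor in the middle of where the pods go (bed x = 10, y = 0, z = 40 mm), axes as the bed's; five pods fit side by side along y at 75 mm spacing
- flap (a joint): hinge of the yellow flap, rad: 0 = shut (plate level over the tray, 12 mm above 40 mm pods), 1.57 = open (plate upright at the tray's back). An over-centre spring holds it at either stop; past the middle (0.79) it snaps by itself to the other. Plate 370 mm long in y, 120 mm from hinge to free edge, 5 mm thick. Starts shut
- flap_bar (a point): middle of the flap's red handle bar, 18 mm thick, 60 mm long, parallel to the hinge, right (-y) of the tray, on a 12 mm rod at 80 mm from the hinge axis, free space around. Flap shut: leans 45 deg to the robot (bed x 43, z 149 mm); open: 45 deg away (x 157, z 149). Push it away to open, draw it back to shut, 7 to 14 N along its arc (a level push can jam)
- flap_pivot (a point): point on the flap's hinge axis level with the middle of the handle bar (bed x = 100, y = -215, z = 92 mm)
- valve: fixed dark hydraulic valve block left of the bed, 100 x 80 x 60 mm high, two ears up to 95 mm; origin at the centre of its underside; x is the direction in which the lever is pushed (away from the robot, give or take the yaw), y to its left. A strip on its left side has a green mark at the float end
- lever (a joint): valve lever, rad: 0 = neutral (leans 0.5 rad toward valve -x), grows toward valve +x. Pushed from neutral, a detent spring resists more and more, up to 10 to 15 N at the knob around 0.23, and returns it to neutral if let go before the crest at 0.35; past the crest the lever drops by itself into the float notch at 0.70 (stop 0.74) and stays. Starts at neutral
- lever_knob (a point): point on the axis of the lever's round black grip, at its red band, 130 mm from the pivot; the grip is a cylinder 30 mm thick from 105 to 155 mm along the lever; the stem below is 12 mm thick
- lever_pivot (a point): the lever's pivot on the valve block, 80 mm above the bench, its axis along valve y
- tape: bystander: empty cardboard tape core 96 mm across, 50 mm high, standing on end; origin at the centre of its underside
- glue: bystander: glue bottle 56 mm across, 150 mm high; origin at the centre of its underside
- offcut: bystander: plywood offcut 50 x 140 x 18 mm lying flat; origin at the centre of its underside

How it is judged:
By the outcome, as a careful person would: the job done as asked, in the order asked, and still so for the second after the job is handed in, with the robot touching nothing.
Of pod1, pod2, pod3, pod4, pod5 only 3 to 5 are there at a start; the rules pass over those that are not, and their reading is None.
At some moment in a run one of pod1, pod2, pod3, pod4, pod5 may be knocked a few centimetres aside while the robot is not near it.
Once in a run the grip may slacken for a moment while it holds something.
It also fails if it takes over 210 s, if anything falls off the work surface, if the arm or the gripper's body presses on something with over 40 N, if the wrist force passes 120 N, or if a joint passes its speed limit or range.

## Working session

There is one attempt and no reset: what is moved stays moved. The work goes in short steps, Python scripts to look and compute and a shell command to move; the robot and the scene stay as the last step left them, time stands still between calls to the robot, and variables do not carry over. Pictures are saved under pics/ and viewed, at most 14 in all, crops included, and the job is handed in when it is done.

```bash
mkdir -p pics; cat > h.py <<'E'
import numpy as np, cv2
from bench import arm
def shot(name,fn):
    s=arm.get_state(); c=arm.camera(name); cv2.imwrite('pics/'+fn,c['pixels'][:,:,::-1])
    np.savez('pics/'+fn+'.npz',**{k:np.array(v) for k,v in c.items()},pos=s['tool_pos'],rot=s['tool_rot']); return c
def load(fn):
    c=dict(np.load('pics/'+fn+'.npz'))
    if 'R' not in c:
        T=np.eye(4);T[:3,:3]=cv2.Rodrigues(c['rot'])[0];T[:3,3]=c['pos']
        W=np.linalg.inv(T@c['tool_from_camera']);c['R']=W[:3,:3];c['t']=W[:3,3]
    return c
def ray(c,uv,z):
    d=c['R'].T@np.linalg.inv(c['mtx'])@np.array([uv[0],uv[1],1.]);o=-c['R'].T@c['t']
    return o+d*(z-o[2])/d[2]
def proj(c,X):
    p=c['mtx']@(c['R']@np.array(X)+c['t']);return p[:2]/p[2]
E
python3 - <<'E'
from h import *
for n in('scene','top'):
    c=shot(n,n+'1.png');print(n,-c['R'].T@c['t'])
print(arm.get_state())
E
```

```text
scene [1.01185591 0.89529169 1.17871498]
top [0.20597757 0.00656184 1.421303  ]
{'time': 0.1, 'joint_positions': array([1.15442951e+00, 2.59157367e-01, 2.08649482e-02, 1.33373266e+00,
       2.34555788e-06, 1.41819251e+00]), 'dq': array([-8.39006198e-04, -1.97210931e-03,  1.93485993e-03, -5.35947947e-05,
       -7.29133532e-04, -9.53724282e-04]), 'effort': array([ 5.61370849e-03, -5.56696951e+01,  3.45067871e+01,  1.16265248e-02,
       -1.17569057e-04, -9.50709079e-06]), 'tool_pos': array([0.14328382, 0.53071617, 0.20392573]), 'tool_rot': array([-4.13072257e-01, -3.11396715e+00,  1.85129780e-03]), 'ft_force': array([-0.47718964, -0.14251203, -0.13145802]), 'moment': array([ 0.01228267,  0.03815715, -0.01866155]), 'grip_force': 0.0, 'opening': 0.08522896563696991}
```

View pics/top1.png

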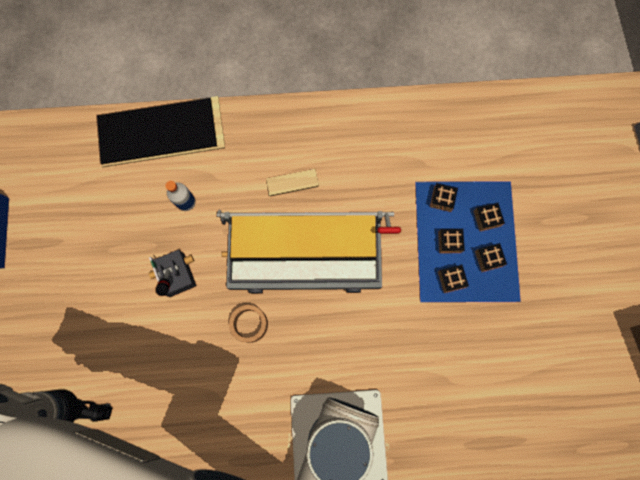

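View pics/scene1.png

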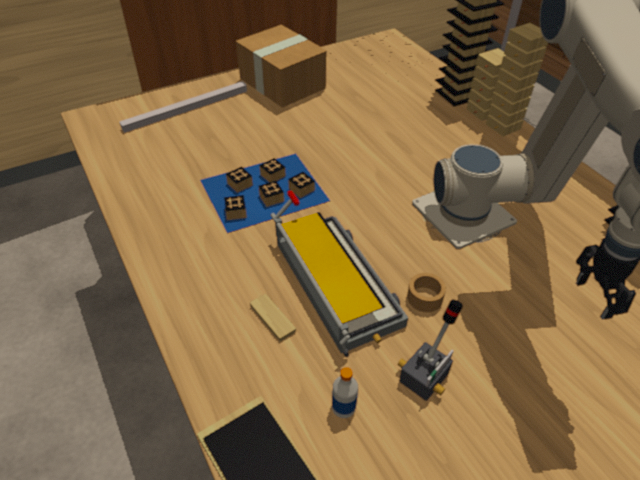

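```bash
cat > seg.py <<'E'
from h import *
def blobs(im,m,amin):
    n,l,s,ce=cv2.connectedComponentsWithStats(m.astype(np.uint8));return [(ce[i],s[i,4],l==i) for i in range(1,n) if s[i,4]>=amin]
def pods(fn,box):
    c=load(fn);im=c['pixels'].astype(int);r,g,b=im[...,0],im[...,1],im[...,2]
    blue=(b>r+40)&(b>g+25)
    m=np.zeros(blue.shape,bool);x0,y0,x1,y1=box;m[y0:y1,x0:x1]=True
    nb=(~blue)&m; lat=nb&(r>b+25)&(r>90)
    out=[]
    for ce,a,_ in blobs(im,nb,150):
        sub=lat&_; v,u=np.nonzero(sub)
        P=np.array([ray(c,(x,y),.043)[:2] for x,y in zip(u,v)])
        ctr=(P.min(0)+P.max(0))/2
        rect=cv2.minAreaRect((P*1000).astype(np.float32))
        out.append((np.array(rect[0])/1000,rect[1],rect[2],a))
    return out
E
python3 - <<'E'
from seg import *
for o in pods('top1.png',(418,184,510,298)): print(o)
c=load('top1.png');im=c['pixels'].astype(int);r,g,b=im[...,0],im[...,1],im[...,2]
for ce,a,m in blobs(im,(r>170)&(g>120)&(b<40),800):
    v,u=np.nonzero(m);print('yellow',ce,a,cv2.boxPoints(cv2.minAreaRect(np.array([ray(c,(x,y),.095)[:2] for x,y in zip(u,v)],np.float32))))
for ce,a,m in blobs(im,(r>130)&(g<50)&(b<60),30): print('red',ce,a,ray(c,ce,.155))
k=c['pixels'][150:330,130:410,::-1];cv2.imwrite('pics/topc.png',cv2.resize(k,(784,504),interpolation=cv2.INTER_CUBIC))
E
```

```text
(array([ 0.60531348, -0.33141257]), (46.21931457519531, 65.12543487548828), 65.31023406982422, np.int32(620))
(array([ 0.54287256, -0.44585876]), (57.354610443115234, 60.06755828857422), 8.992379188537598, np.int32(675))
(array([ 0.48433038, -0.3360126 ]), (54.41383743286133, 57.32017517089844), 86.1827621459961, np.int32(635))
(array([ 0.43242487, -0.43803125]), (54.33948516845703, 55.51496887207031), 8.782007217407227, np.int32(668))
(array([ 0.38735806, -0.33478357]), (43.79970932006836, 45.991214752197266), 12.716439247131348, np.int32(656))
red [389.3245614  229.63157895] 114 [ 0.50140336 -0.16078496  0.155     ]
```

View pics/topc.png

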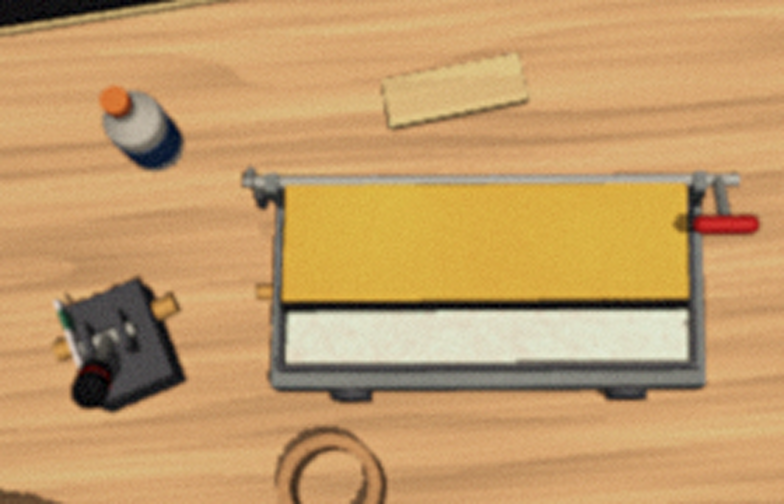

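```bash
python3 - <<'E'
from h import *
c=load('top1.png')
f=lambda X,Y,z:ray(c,(130+X/2.8,150+Y/2.8),z)[:2]
a,b=f(286,366,.04),f(688,363,.04)
print('floor front L,R',a,b,np.linalg.norm(a-b))
d=(a-b)/np.linalg.norm(a-b);yaw=np.arctan2(-d[0],d[1]);print('yaw',np.degrees(yaw))
a2,b2=f(272,376,.054),f(704,373,.054);print('rim L R',a2,b2,np.linalg.norm(a2-b2))
a3,b3=f(284,302,.094),f(690,301,.094);print('flap edge L R',a3,b3,np.linalg.norm(a3-b3)); d=(a3-b3);print(np.degrees(np.arctan2(-d[0],d[1])))
a4,b4=f(286,182,.094),f(688,183,.094);print('flap back',a4,b4)
print('bar',f(727,223,.155))
for p in((66,303),(140,280),(186,378),(113,410)):print('valve',f(*p,.06))
print('knob band',f(96,367,.19)); print('pivot',f(113,338,.085))
print('tape',f(330,480,.05),'glue',f(116,101,.15))
E
```

```text
floor front L,R [0.41812041 0.24895015] [ 0.39580642 -0.12797252] 0.37758259867382177
yaw -3.3879825887411665
rim L R [0.40748402 0.25971254] [ 0.38356788 -0.1406385 ] 0.4010647488834182
flap edge L R [0.46868033 0.23969384] [ 0.44498098 -0.12938304] 0.36983700232691374
-3.6740604847824616
flap back [0.58171497 0.23479762] [ 0.55595618 -0.13704753]
bar [ 0.50132275 -0.16156435]
valve [0.48801458 0.44882702]
valve [0.50536231 0.37974124]
valve [0.41003178 0.33791328]
valve [0.38487957 0.40525935]
knob band [0.40482941 0.38129783]
pivot [0.4474497  0.39778938]
tape [0.30856865 0.20980426] glue [0.65141154 0.37558384]
```

```bash
python3 -m crank '[[[5,0,0,3.2,0],[5,0,0,3.2,0],[5,0,0,3.2,0],[5,1.8,-3.55,0,-3.9],[5,1.8,-3.55,0,-3.9],[5,1.8,-3.55,0,-3.9],[5,1.8,-3.55,0,-3.9],[5,1.8,-3.55,0,-3.9],[5,1.8,-3.55,0,-3.9],[5,1.8,-3.55,0,-3.9]]]' 40
python3 -m crank '[[[5,1.8,-3.55,0,-3.9],[5,1.8,-3.55,0,-3.9],[5,1.8,-3.55,0,-3.9],[5,1.8,-3.55,0,-3.9],[5,1.8,-3.55,0,-3.9],[5,1.8,-3.55,0,-3.9],[5,1.8,-3.55,0,-3.9],[5,1.8,-3.55,0,-3.9],[5,1.8,-3.55,0,-3.9],[5,1.8,-3.55,0,-3.9]]]'
python3 -m crank '[[[5,1.8,-3.55,0,-3.9],[5,1.8,-3.55,0,-3.9],[5,1.8,-3.55,0,-3.9],[5,0,0,0,0],[5,0,0,0,0],[5,0,0,0,0],[5,0,0,0,0],[5,0,0,0,0],[5,0,0,0,0],[5,0,0,0,0]]]'
python3 - <<'E'
from h import *
shot('wrist','w1.png');c=load('w1.png');R=cv2.Rodrigues(c['rot'])[0];print(R)
for p in((.501,-.162,.149),(.5587,-.1654,.092)):print(proj(c,p))
E
```

```text
time: 0.93
tool_pos: [0.2695, 0.2807, 0.3003]
tool_rot: [1.14, 2.927, -0.0]
ft_force: [1.0, 0.7, 0.6]
opening: 0.0503
grip_force: 0.0
time: 1.77
tool_pos: [0.4497, -0.0747, 0.3003]
tool_rot: [-2.054, -2.377, -0.0]
ft_force: [-0.1, 1.1, 0.1]
opening: 0.0499
grip_force: 0.0
time: 2.6
tool_pos: [0.5032, -0.1782, 0.301]
tool_rot: [2.279, 2.161, 0.0]
ft_force: [0.4, 0.1, 1.2]
opening: 0.0502
grip_force: 0.0
[[ 5.30794119e-02  9.98589954e-01  8.24470424e-04]
 [ 9.98590221e-01 -5.30790733e-02 -4.27250840e-04]
 [-3.82886270e-04  8.45986326e-04 -9.99999569e-01]]
[319.67468073 176.34395498]
[383.596733   163.68684743]
```

View pics/w1.png

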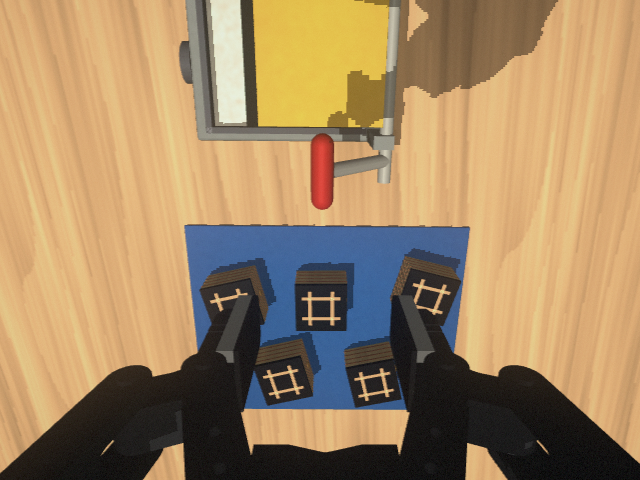

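```bash
python3 -m crank '[[[5,-0.1,-0.25,-3,0],[5,-0.1,-0.25,-3,0],[5,0,0,-3,0],[5,0,0,-3,0],[5,0,0,-2.5,0],[5,0,0,-2,0],[5,0,0,0,0],[0,0,0,0,0],[0,0,0,0,0],[0,0,0,0,0]]]' 30
python3 -m crank '[[[0,0,0,0,0],[0,0,0,0,0],[0,0,0,0,0],[0,0,0,0,0],[0,0.53,-0.03,0.45,0],[0,0.53,-0.03,0.45,0],[0,0.6,-0.04,0.35,0],[0,0.6,-0.04,0.35,0],[0,0.65,-0.04,0.24,0],[0,0.65,-0.04,0.24,0]]]'
```

```text
time: 3.48
tool_pos: [0.5023, -0.1844, 0.1372]
tool_rot: [2.279, 2.159, 0.001]
ft_force: [0.4, -0.2, 0.3]
opening: 0.0141
grip_force: 0.0
time: 4.32
tool_pos: [0.5379, -0.1863, 0.1566]
tool_rot: [2.281, 2.16, 0.0]
ft_force: [0.5, -0.3, -0.2]
opening: 0.0001
grip_force: 0.0
```

```bash
python3 - <<'E'
from h import *
shot('wrist','w2.png')
E
```

```text
(no output)
```

View pics/w2.png

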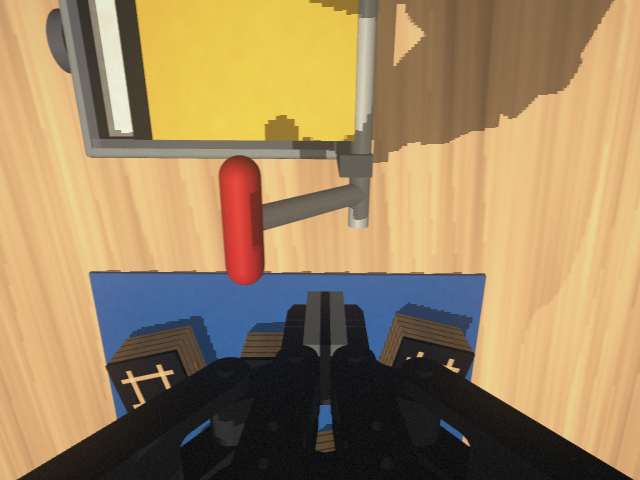

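```bash
python3 - <<'E'
from h import *
a,b,t=load('w1.png'),load('w2.png'),load('top1.png')
P=lambda c:c['mtx']@np.c_[c['R'],c['t']]
for p,q in(((322,139),(241,161)),((322,206),(246,278))):
    X=cv2.triangulatePoints(P(a),P(b),np.array(p,float),np.array(q,float)).ravel();X=X[:3]/X[3];print(X,proj(a,X),proj(b,X),proj(t,X))
print(b['pos'],proj(b,b['pos']),proj(b,(.501,-.162,.149)),b['tool_from_camera'])
for z in(.14,.15,.16):print(ray(t,(130+727/2.8,150+223/2.8),z))
E
```

```text
[ 0.50412055 -0.13349735  0.1403106 ] [321.70162355 137.8781491 ] [241.52383782 162.95661032] [377.655592   230.66785236]
[ 0.50146335 -0.18636309  0.14834456] [321.98222791 205.98107441] [246.0303792  278.03229588] [399.31913426 229.57094363]
[ 0.53790595 -0.1862656   0.15655798] [323.2877253  281.85429764] [238.50975612 229.73665933] [[ 1.92066682e-04 -9.45956375e-01 -3.24293847e-01  8.39729886e-02]
 [ 9.99999760e-01 -3.43247906e-05  6.92385602e-04  5.45159313e-04]
 [-6.66097893e-04 -3.24293902e-01  9.45956141e-01 -1.69463614e-01]
 [ 0.00000000e+00  0.00000000e+00  0.00000000e+00  1.00000000e+00]]
[ 0.50482126 -0.16355589  0.14      ]
[ 0.50248892 -0.1622282   0.15      ]
[ 0.50015657 -0.16090051  0.16      ]
```

```bash
python3 - <<'E'
from h import *
b=load('w2.png');R=cv2.Rodrigues(b['rot'])[0]
for z in(0,-.019,-.038,-.054):
  print(z,[proj(b,b['pos']+R@np.array([x,0,z])).round() for x in(.011,0,-.011)])
w=load('w1.png');R=cv2.Rodrigues(w['rot'])[0]
for y in(.025,-.025):
  for z in(-.01,-.03,-.05):print(y,z,[proj(w,w['pos']+R@np.array([x,y,z])).round() for x in(.011,0,-.011)])
E
cat > /dev/null; python3 - <<'E'
import cv2
i=cv2.imread('pics/w2.png')[220:400,240:420];cv2.imwrite('pics/w2c.png',cv2.resize(i,(600,600),interpolation=cv2.INTER_CUBIC))
E
```

```text
0 [array([323., 259.]), array([323., 282.]), array([323., 304.])]
-0.019 [array([323., 278.]), array([323., 303.]), array([323., 326.])]
-0.038 [array([323., 302.]), array([323., 329.]), array([323., 354.])]
-0.054 [array([323., 326.]), array([323., 356.]), array([323., 383.])]
0.025 -0.01 [array([383., 269.]), array([382., 292.]), array([381., 315.])]
0.025 -0.03 [array([390., 291.]), array([388., 317.]), array([387., 342.])]
0.025 -0.05 [array([399., 320.]), array([397., 348.]), array([395., 375.])]
-0.025 -0.01 [array([264., 269.]), array([265., 292.]), array([266., 315.])]
-0.025 -0.03 [array([256., 291.]), array([258., 317.]), array([259., 342.])]
-0.025 -0.05 [array([247., 320.]), array([249., 348.]), array([251., 375.])]
```

View pics/w2c.png

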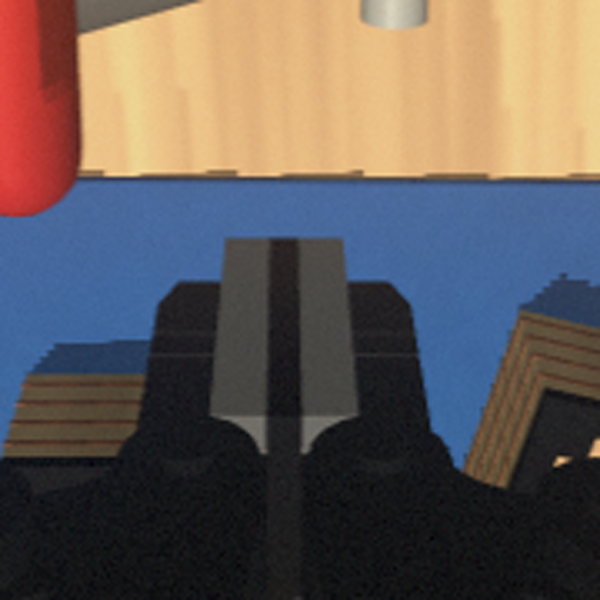

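```bash
python3 - <<'E'
from h import *
shot('scene','s2.png');c=load('s2.png');s=arm.get_state();p=s['tool_pos']
u=proj(c,p);print(p,u, s['joint_positions'])
R=cv2.Rodrigues(s['tool_rot'])[0]
im=c['pixels'][:,:,::-1].copy()
x,y=u.astype(int)-50;x=max(x,0);y=max(y,0);y-=20
k=cv2.resize(im[y:y+100,x:x+100],(600,600),interpolation=cv2.INTER_CUBIC)
for q,col in((0,(0,255,0)),(-.019,(255,0,255)),(-.054-.019,(255,255,0))):
    v=(proj(c,p+R@np.array([0,0,q]))-[x,y])*6; cv2.circle(k,tuple(int(i) for i in v),4,col,-1)
cv2.imwrite('pics/s2c.png',k)
E
```

```text
[ 0.53821102 -0.1863873   0.15635708] [276.23711246 194.15463328] [-4.80731201e-01  3.08933151e-01 -3.04045680e-02  1.23094897e+00
  6.85396331e-05  1.14404676e+00]
```

View pics/s2c.png

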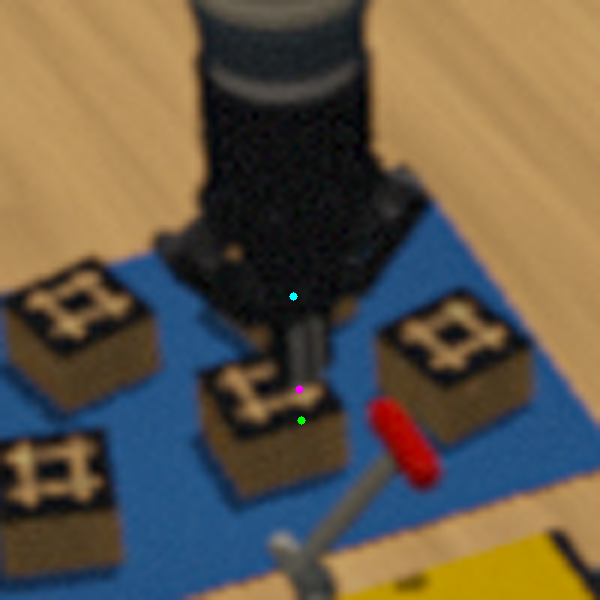

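```bash
python3 - <<'E'
from h import *
b,s=load('w2.png'),load('s2.png')
P=lambda c:c['mtx']@np.c_[c['R'],c['t']]
R=cv2.Rodrigues(b['rot'])[0]
for q in((277,187),(277.5,186),(276.5,188)):
    X=cv2.triangulatePoints(P(b),P(s),np.array((325.,292.)),np.array(q,float)).ravel();X=X[:3]/X[3];print(X,R.T@(X-b['pos']))
E
```

```text
[ 0.53999106 -0.17325706  0.1923135 ] [ 0.01310028  0.00138356 -0.03575605]
[ 0.53997339 -0.169907    0.19835107] [ 0.01644411  0.00118547 -0.04179385]
[ 0.54000914 -0.17663463  0.18622596] [ 0.00972901  0.00158353 -0.02966828]
```

```bash
python3 -c "
from bench import arm;print(arm.grip_point_offset)"
python3 -m crank '[[[5,-1.2,0.2,0,0],[5,-1.2,0.2,0,0],[5,-1.2,0.2,0,0],[5,0,0,0,0],[5,0,0,0,0],[5,0,0,-1.5,0],[5,0,0,-1.5,0],[5,0,0,-1.1,0],[5,0,0,-1,0],[5,0,0,0,0]]]' 30
python3 -m crank '[[[0,0,0,0,0],[0,0,0,0,0],[0,0,0,0,0],[0,0,0,0,0],[0,0,0,0,0],[0,0,0,0,0],[0,0,0,0,0],[0,0,0,0,0],[0,0,0,0,0],[0,0,0,0,0]]]'
```

```text
0.0187
time: 5.25
tool_pos: [0.5006, -0.1799, 0.1033]
tool_rot: [-2.279, -2.158, 0.001]
ft_force: [-0.2, -0.2, 0.6]
opening: 0.0502
grip_force: 0.0
time: 6.08
tool_pos: [0.5009, -0.1804, 0.106]
tool_rot: [2.281, 2.159, -0.0]
ft_force: [-5.1, 0.1, 6.3]
opening: 0.0164
grip_force: 29.4
```

```bash
python3 -m crank '[[[0,0.53,-0.03,0.45,0],[0,0.53,-0.03,0.45,0],[0,0.6,-0.04,0.35,0],[0,0.6,-0.04,0.35,0],[0,0.65,-0.04,0.24,0],[0,0.65,-0.04,0.24,0],[0,0.68,-0.04,0.12,0],[0,0.68,-0.04,0.12,0],[0,0.7,-0.04,0,0],[0,0.7,-0.04,0,0]]]'
python3 -m crank '[[[0,0.68,-0.04,-0.12,0],[0,0.68,-0.04,-0.12,0],[0,0.65,-0.04,-0.24,0],[0,0.65,-0.04,-0.24,0],[0,0.6,-0.04,-0.35,0],[0,0.6,-0.04,-0.35,0],[0,0.53,-0.03,-0.45,0],[0,0.53,-0.03,-0.45,0],[0,0,0,0,0],[0,0,0,0,0]]]'
```

```text
time: 6.92
tool_pos: [0.5639, -0.1842, 0.129]
tool_rot: [-2.281, -2.16, 0.001]
ft_force: [-5.2, -1.5, 6.7]
opening: 0.0164
grip_force: 31.0
time: 7.75
tool_pos: [0.6137, -0.187, 0.1047]
tool_rot: [-2.281, -2.16, 0.0]
ft_force: [3.1, -0.7, -1.7]
opening: 0.017
grip_force: 31.1
```

```bash
python3 -m crank '[[[5,0,0,0,0],[5,0,0,0,0],[5,0,0,0,0],[5,0,0,3,0],[5,0,0,4,0],[5,0,0,4,0],[8.5,0,0,4,0],[8.5,-2,-1,4,0],[8.5,-3,-2,4,0],[8.5,-3,-2,2,0]]]'
python3 -m crank '[[[8.5,-3,-2,0,0],[8.5,0,0,0,0],[8.5,0,0,0,0],[8.5,0,0,0,0],[8.5,0,0,0,0],[8.5,0,0,0,0],[8.5,0,0,0,0],[8.5,0,0,0,0],[8.5,0,0,0,0],[8.5,0,0,0,0]]]'
python3 - <<'E'
from h import *
shot('wrist','w3.png');shot('top','top3.png')
E
```

```text
time: 8.58
tool_pos: [0.5422, -0.2312, 0.3457]
tool_rot: [2.276, 2.161, 0.002]
ft_force: [0.3, -1.2, -0.1]
opening: 0.0848
grip_force: 0.0
time: 9.42
tool_pos: [0.5123, -0.2514, 0.3424]
tool_rot: [-2.28, -2.161, 0.0]
ft_force: [0.4, -0.2, 0.3]
opening: 0.0851
grip_force: 0.0
```

View pics/w3.png

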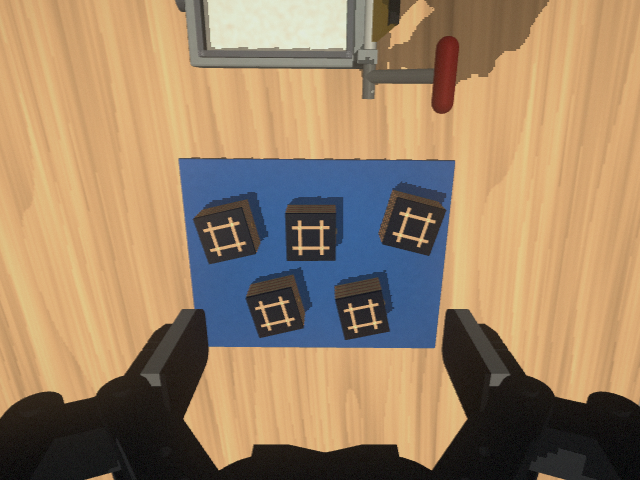

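```bash
cat > pods.py <<'E'
from h import *
def pods(fn,zt=.043):
    c=load(fn);im=c['pixels'].astype(int);r,g,b=im[...,0],im[...,1],im[...,2]
    m=((b>r+30)&(b>60)).astype(np.uint8); n,l,s,_=cv2.connectedComponentsWithStats(m);i=1+np.argmax(s[1:,4])
    hull=cv2.convexHull(np.argwhere(l==i)[:,::-1].astype(np.int32)); mat=cv2.fillPoly(np.zeros(m.shape,np.uint8),[hull],1)
    lat=((r>165)&(g>115)&(mat>0)).astype(np.uint8);lat=cv2.morphologyEx(lat,cv2.MORPH_CLOSE,np.ones((3,3)))
    n,l,s,ce=cv2.connectedComponentsWithStats(lat);out=[]
    for k in range(1,n):
        if s[k,4]<120: continue
        v,u=np.nonzero(l==k)
        P=np.array([ray(c,q,zt)[:2] for q in zip(u,v)],np.float32)*1000
        (cx,cy),wh,a=cv2.minAreaRect(P); 
        a=(a+45+3.2)%90-45-3.2   # face normal angle nearest bed x axis (-3.2 deg)
        if 25<min(wh)<max(wh)<75: out.append((cx,cy,a,*wh,*ce[k]))
    return out
if __name__=='__main__':
    import sys
    for o in pods(sys.argv[1]): print(np.round(o,1))
E
python3 pods.py w3.png
```

```text
[ 614.3 -333.3  -17.    43.7   43.5  413.7  226.8]
[ 387.6 -332.9   10.1   43.6   43.6  224.   236.1]
[ 490.7 -339.4   -2.9   43.5   42.9  310.1  237.1]
[ 438.  -440.4   10.4   43.4   42.3  274.2  313.2]
[ 550.7 -450.3    9.7   43.4   43.4  362.5  315.7]
```

```bash
python3 -m crank '[[[8.5,-2.5,-1.6,-4,2.6],[8.5,-2.5,-1.6,-4,2.6],[8.5,-2.5,-1.6,-4,2.6],[8.5,-2.5,-1.6,-4,2.6],[8.5,-2.5,-1.7,-4,2.6],[8.5,0,0,-3,0],[8.5,0,0,-3,0],[8.5,0,0,-2.2,0],[8.5,0,0,0,0],[8.5,0,0,0,0]]]' 50
python3 -m crank '[[[8.5,0,0,-3,0],[8.5,0,0,-2,0],[8.5,0,0,-1.5,0],[8.5,0,0,-1,0],[8.5,0,0,-0.7,0],[8.5,0,0,0,0],[5,0,0,0,0],[5,0,0,0,0],[5,0,0,0,0],[5,0,0,0,0]]]'
```

```text
time: 10.35
tool_pos: [0.4072, -0.319, 0.0933]
tool_rot: [-2.021, -2.403, -0.0]
ft_force: [0.7, 0.1, 0.3]
opening: 0.0849
grip_force: 0.0
time: 11.18
tool_pos: [0.4068, -0.3201, 0.0131]
tool_rot: [2.022, 2.404, -0.004]
ft_force: [-8.0, 0.0, 11.1]
opening: 0.05
grip_force: 6.0
```

```bash
python3 -m crank '[[[5,0,0,0,0],[5,0,0,0,0],[5,0,0,0,0],[5,0,0,0,0],[5,0,0,0,0],[5,0,0,0,0],[5,0,0,0,0],[5,0,0,0,0],[5,0,0,0,0],[5,0,0,0,0]]]'; python3 -c "
from h import *
shot('wrist','w4.png')"
```

```text
time: 12.02
tool_pos: [0.4068, -0.3201, 0.0131]
tool_rot: [2.022, 2.403, -0.004]
ft_force: [-7.3, -0.4, 13.2]
opening: 0.0502
grip_force: 6.1
```

View pics/w4.png

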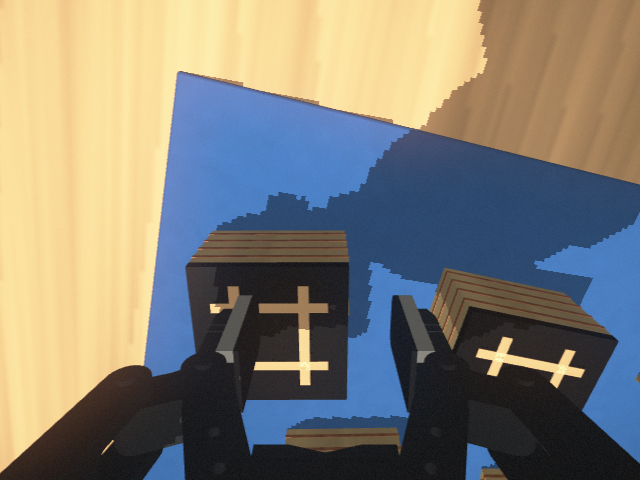

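```bash
python3 -m crank '[[[5,0,0,2,0],[8.5,0,0,3,0],[8.5,0,0,3,0],[8.5,-1,-0.7,3,0],[8.5,-1,-0.7,3,0],[8.5,0,0,0,0],[8.5,0,0,0,0],[8.5,0,0,0,0],[8.5,0,0,0,0],[8.5,0,0,0,0]]]';  python3 -c "
from h import *
shot('wrist','w5.png')
import pods
for o in pods.pods('w5.png'):print(np.round(o,1))
R=cv2.Rodrigues(arm.get_state()['tool_rot'])[0];print(np.degrees(np.arctan2(R[1,1],R[0,1])),arm.get_state()['tool_pos'])"
```

```text
time: 12.9
tool_pos: [0.3874, -0.3326, 0.1505]
tool_rot: [-2.02, -2.403, -0.001]
ft_force: [0.2, -0.8, -0.4]
opening: 0.0847
grip_force: 0.0
[ 388.6 -332.5    9.9   44.5   43.5  325.2  212. ]
[ 602.9 -336.9   18.    27.3   52.5  619.1  264. ]
[ 489.8 -360.3   -2.9   45.4   44.6  455.5  270.6]
[ 438.5 -440.6   10.4   44.5   44.3  364.   352.5]
9.90448613221512 [ 0.38744495 -0.33271283  0.15052161]
```

```bash
python3 -m crank '[[[8.5,0.1,0,-3.5,0],[8.5,0,0,-3.5,0],[8.5,0,0,-3.5,0],[8.5,0,0,-3,0],[8.5,0,0,-2,0],[8.5,0,0,-1.3,0],[8.5,0,0,-0.5,0],[8.5,0,0,0,0],[8.5,0,0,0,0],[8.5,0,0,0,0]]]'
python3 -m crank '[[[5,0,0,0,0],[5,0,0,0,0],[5,0,0,0,0],[5,0,0,0,0],[5,0,0,0,0],[5,0,0,0,0],[5,0,0,0,0],[5,0,0,0,0],[5,0,0,0,0],[5,0,0,0,0]]]'
```

```text
time: 13.78
tool_pos: [0.3891, -0.3337, -0.0206]
tool_rot: [2.021, 2.404, -0.0]
ft_force: [-0.5, 0.1, 0.1]
opening: 0.0849
grip_force: 0.0
time: 14.62
tool_pos: [0.3889, -0.3337, -0.0205]
tool_rot: [2.021, 2.403, -0.001]
ft_force: [-0.6, 1.0, 6.5]
opening: 0.0592
grip_force: 52.1
```

```bash
python3 -m crank '[[[5,0,0,2,0],[5,0,0,4,0],[5,0,0,4,0],[5,0,0,4,0],[5,0,0,0,0],[5,0.7,3.8,0,-0.9],[5,0.7,3.8,0,-0.9],[5,0.7,3.8,0,-0.9],[5,0.7,3.8,0,-0.9],[5,0.7,3.8,0,-0.9]]]'
python3 -m crank '[[[5,0.7,3.8,0,-0.9],[5,0.7,3.8,0,-0.9],[5,0.7,3.8,0,-0.9],[5,0.7,3.8,0,-0.9],[5,0.7,3.8,0,-0.9],[5,0.7,3.8,0,-0.9],[5,0.7,3.8,0,-0.9],[5,0.7,3.8,0,-0.9],[5,0.7,3.8,0,-0.9],[5,0,0,0,0]]]'
python3 - <<'E'
from h import *
shot('wrist','w6.png');shot('top','top6.png')
s=arm.get_state();R=cv2.Rodrigues(s['tool_rot'])[0];print(s['tool_pos'],np.degrees(np.arctan2(R[1,1],R[0,1])))
a=cv2.resize(load('w6.png')['pixels'],(420,315));t=load('top6.png')['pixels'][130:340,130:530];t=cv2.resize(t,(420,220))
cv2.imwrite('pics/m6.png',np.vstack([a,t])[:,:,::-1])
E
```

```text
time: 15.45
tool_pos: [0.4234, -0.1416, 0.1185]
tool_rot: [2.116, 2.321, 0.0]
ft_force: [1.0, -1.2, -1.2]
opening: 0.0592
grip_force: 55.2
time: 16.28
tool_pos: [0.4871, 0.2043, 0.1182]
tool_rot: [-2.269, -2.172, -0.003]
ft_force: [-0.6, -0.5, -1.1]
opening: 0.0594
grip_force: 55.1
[0.48618677 0.20014076 0.11796282] -2.526613967828717
```

View pics/m6.png

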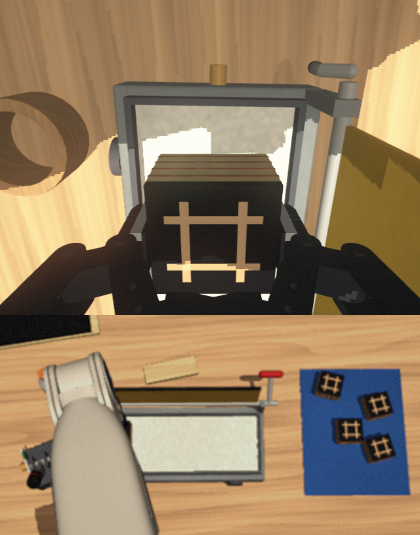

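```bash
python3 - <<'E'
from h import *
c=load('w6.png')
B=np.array([.4715,.0555]);x=np.array([.9981,-.0610]);y=np.array([.0610,.9981])
for uv in((137,105),(296,105),(218,106)):
    p=ray(c,np.array(uv)*640/420,.047)[:2];print(uv,p,(p-B)@x,(p-B)@y)
k=c['pixels'][100:260,160:500,::-1];cv2.imwrite('pics/k.png',cv2.resize(k,(714,336)))
E
```

```text
(137, 105) [0.42268158 0.25008461] -0.06059532355860869 0.19123697732274125
(296, 105) [0.56284055 0.24395536] 0.07967122984596138 0.19366906986720966
(218, 106) [0.49402191 0.24607965] 0.010853759491912963 0.1915913851822617
```

```bash
python3 -m crank '[[[5,0.3,0.5,-1,-0.7],[5,0,0,-3,0],[5,0,0,-3,0],[5,0,0,-1,0],[5,0,0,0,0],[5,0,0,0,0],[5,0,0,0,0],[5,0,0,0,0],[5,0,0,0,0],[5,0,0,0,0]]]'
```

```text
time: 17.22
tool_pos: [0.4901, 0.2038, 0.0394]
tool_rot: [2.286, 2.154, 0.002]
ft_force: [0.1, -0.1, -1.2]
opening: 0.0592
grip_force: 55.0
```

```bash
python3 -m crank '[[[5,0,0,-1,0],[5,0,0,-0.7,0],[5,0,0,-0.5,0],[5,0,0,-0.1,0],[5,0,0,0,0],[8,0,0,0,0],[8,0,0,0,0],[8,0,0,0,0],[8,0,0,0,0],[8,0,0,0,0]]]'
python3 -m crank '[[[8,0,0,1.5,0],[8,0,0,3,0],[8,0,0,4,0],[8,0,0,4,0],[8,0,0,2,0],[8.5,0,-4,0,0],[8.5,0,-4,0,0],[8.5,0,-4,0,0],[8.5,0,-4,0,0],[8.5,0,-4,0,0]]]'
python3 - <<'E'
from h import *
shot('wrist','w7.png')
E
```

```text
time: 18.05
tool_pos: [0.4895, 0.2037, 0.0152]
tool_rot: [-2.286, -2.154, 0.001]
ft_force: [0.2, -0.6, 0.1]
opening: 0.0801
grip_force: 0.0
time: 18.88
tool_pos: [0.4892, 0.0021, 0.1606]
tool_rot: [2.286, 2.155, 0.0]
ft_force: [1.2, -0.0, 0.3]
opening: 0.085
grip_force: 0.0
```

```bash
python3 -m crank '[[[8.5,0,-3.4,2.3,0],[8.5,0,-3.4,2.3,0],[8.5,0,-3.4,2.3,0],[8.5,0,-3.4,2.3,0],[8.5,0,-3.4,2.3,0],[8.5,0,-3.4,2.3,0],[8.5,0,-2,0,0],[8.5,0,0,0,0],[8.5,0,0,0,0],[8.5,0,0,0,0]]]'
cat > look.py <<'E'
import sys
from h import *
import pods
shot('wrist',sys.argv[1]);s=arm.get_state();R=cv2.Rodrigues(s['tool_rot'])[0]
a=np.degrees(np.arctan2(R[1,1],R[0,1]));p=s['tool_pos'];print('tool',p.round(4),a.round(2))
for o in pods.pods(sys.argv[1]):
    print(np.round(o,1),'delta cm',((np.array(o[:2])/1000-p[:2])*100).round(2),'turn',round(o[2]-a,1))
E
python3 look.py w8.png
```

```text
time: 19.77
tool_pos: [0.4894, -0.2197, 0.2979]
tool_rot: [-2.286, -2.153, 0.0]
ft_force: [0.1, 0.8, -0.5]
opening: 0.085
grip_force: 0.0
tool [ 0.4894 -0.2193  0.2981] -3.38
[ 614.4 -333.3  -17.9   43.6   43.6  442.6  265.1] delta cm [ 12.5 -11.4] turn -14.5
[ 489.  -370.6   -3.9   44.1   43.2  331.6  301. ] delta cm [ -0.04 -15.13] turn -0.6
[ 437.9 -440.8   11.8   43.8   43.5  292.6  354.9] delta cm [ -5.15 -22.15] turn 15.2
[ 550.8 -450.5    9.6   43.5   44.   386.6  357.4] delta cm [  6.14 -23.12] turn 13.0
```

```bash
python3 -m crank '[[[8.5,0,-3.03,-2.7,-0.5],[8.5,0,-3.03,-2.7,0],[8.5,0,-3.03,-2.7,0],[8.5,0,-3.03,-2.7,0],[8.5,0,-3.03,-2.7,0],[8.5,0,0,-3.5,0],[8.5,0,0,-3,0],[8.5,0,0,-2,0],[8.5,0,0,0,0],[8.5,0,0,0,0]]]'
python3 -m crank '[[[8.5,0,0,-3,0],[8.5,0,0,-3,0],[8.5,0,0,-2,0],[8.5,0,0,-1,0],[8.5,0,0,-0.6,0],[8.5,0,0,0,0],[5,0,0,0,0],[5,0,0,0,0],[5,0,0,0,0],[5,0,0,0,0]]]'
```

```text
time: 20.65
tool_pos: [0.4896, -0.3703, 0.0781]
tool_rot: [-2.293, -2.144, 0.0]
ft_force: [0.6, -0.4, 0.7]
opening: 0.085
grip_force: 0.0
time: 21.48
tool_pos: [0.4904, -0.3725, -0.0156]
tool_rot: [2.294, 2.142, 0.0]
ft_force: [0.0, 0.9, 7.2]
opening: 0.0593
grip_force: 54.8
```

```bash
python3 -m crank '[[[5,0,0,2,0],[5,0,0,4,0],[5,0,0,4,0],[5,0,0,4,0],[5,0,3.85,0,0],[5,0,3.85,0,0],[5,0,3.85,0,0],[5,0,3.85,0,0],[5,0,3.85,0,0],[5,0,3.85,0,0]]]'
python3 -m crank '[[[5,0,3.85,0,0],[5,0,3.85,0,0],[5,0,3.85,0,0],[5,0,3.85,0,0],[5,0,3.85,0,0],[5,0,3.85,0,0],[5,-0.4,3.85,0,0],[5,0,0,0,0],[5,0,0,0,0],[5,0,0,0,0]]]'
```

```text
time: 22.32
tool_pos: [0.4893, -0.1392, 0.1233]
tool_rot: [2.296, 2.143, 0.001]
ft_force: [0.9, -0.7, -0.8]
opening: 0.0595
grip_force: 54.6
time: 23.15
tool_pos: [0.4856, 0.1289, 0.123]
tool_rot: [2.294, 2.145, 0.001]
ft_force: [-0.6, -0.3, -0.7]
opening: 0.0588
grip_force: 54.5
```

```bash
python3 -m crank '[[[5,0,0,-3.5,0],[5,0,0,-3,0],[5,0,0,-2,0],[5,0,0,-1,0],[5,0,0,-0.6,0],[5,0,0,-0.2,0],[5,0,0,0,0],[8,0,0,0,0],[8,0,0,0,0],[8,0,0,0,0]]]'
python3 -m crank '[[[8,0,0,0,0],[8,0,0,1.5,0],[8,0,0,3,0],[8,0,0,4,0],[8,0,0,4,0],[8.5,0,-3.4,2.3,0],[8.5,0,-3.4,2.3,0],[8.5,0,-3.4,2.3,0],[8.5,0,-3.4,2.3,0],[8.5,0,-3.4,2.3,0]]]'
python3 -m crank '[[[8.5,0,-3.4,2.3,0],[8.5,0,-3.8,0,0],[8.5,0,-3.8,0,0],[8.5,0,-3.8,0,0],[8.5,0,0,0,0],[8.5,0,0,0,0],[8.5,0,0,0,0],[8.5,0,0,0,0],[8.5,0,0,0,0],[8.5,0,0,0,0]]]'
python3 look.py w9.png
```

```text
time: 23.98
tool_pos: [0.4862, 0.1281, 0.02]
tool_rot: [2.297, 2.142, 0.001]
ft_force: [1.1, 0.4, -0.4]
opening: 0.08
grip_force: 0.0
time: 24.82
tool_pos: [0.4851, -0.0427, 0.2609]
tool_rot: [2.295, 2.144, 0.0]
ft_force: [1.2, -1.6, 0.9]
opening: 0.0847
grip_force: 0.0
time: 25.65
tool_pos: [0.4857, -0.1882, 0.2828]
tool_rot: [2.294, 2.146, 0.0]
ft_force: [-0.2, -0.1, 0.3]
opening: 0.0853
grip_force: 0.0
tool [ 0.4857 -0.1883  0.2828] -3.82
[ 614.1 -333.3  -18.9   43.1   43.6  448.3  294. ] delta cm [ 12.84 -14.5 ] turn -15.0
[ 437.9 -440.7   10.3   43.3   43.4  298.2  384.7] delta cm [ -4.78 -25.24] turn 14.1
[ 550.6 -450.8    9.2   43.4   43.9  392.5  386.3] delta cm [  6.49 -26.25] turn 13.0
```

```bash
python3 -m crank '[[[8.5,2.14,-2.42,-2,-2.3],[8.5,2.14,-2.42,-2,-2.3],[8.5,2.14,-2.42,-2,-2.3],[8.5,2.14,-2.42,-2,-2.3],[8.5,2.14,-2.42,-2,-2.3],[8.5,2.14,-2.42,-2,-2.3],[8.5,0,0,-3.5,0],[8.5,0,0,-3,0],[8.5,0,0,-2,0],[8.5,0,0,0,0]]]'
python3 -m crank '[[[8.5,0,0,-3,0],[8.5,0,0,-3,0],[8.5,0,0,-2,0],[8.5,0,0,-1,0],[8.5,0,0,-0.6,0],[8.5,0,0,0,0],[5,0,0,0,0],[5,0,0,0,0],[5,0,0,0,0],[5,0,0,0,0]]]'
```

```text
time: 26.53
tool_pos: [0.6122, -0.3325, 0.0722]
tool_rot: [-2.53, -1.849, 0.004]
ft_force: [0.1, -0.9, -0.5]
opening: 0.0847
grip_force: 0.0
time: 27.37
tool_pos: [0.615, -0.3351, -0.0164]
tool_rot: [2.535, 1.851, 0.002]
ft_force: [-1.0, 0.4, 7.2]
opening: 0.0591
grip_force: 55.1
```

```bash
python3 -m crank '[[[5,0,0,2,0],[5,0,0,4,0],[5,0,0,4,0],[5,0,0,4,0],[5,-3.3,2,0,3.5],[5,-3.3,2,0,3.5],[5,-3.3,2,0,3.5],[5,-3.3,2,0,3.5],[5,0,3.85,0,0],[5,0,3.85,0,0]]]'
python3 -m crank '[[[5,0,3.85,0,0],[5,0,3.85,0,0],[5,0,3.85,0,0],[5,0,3.85,0,0],[5,0,3.85,0,0],[5,0,3.85,0,0],[5,0,0.2,0,0],[5,0,0,0,0],[5,0,0,0,0],[5,0,0,0,0]]]'
```

```text
time: 28.2
tool_pos: [0.4803, -0.1772, 0.1225]
tool_rot: [2.295, 2.144, 0.001]
ft_force: [1.5, -0.1, -0.5]
opening: 0.0593
grip_force: 54.6
time: 29.03
tool_pos: [0.4822, 0.0546, 0.1217]
tool_rot: [2.293, 2.147, 0.0]
ft_force: [1.0, -0.9, -1.2]
opening: 0.0591
grip_force: 54.6
```

```bash
python3 -m crank '[[[5,0,0,-3.5,0],[5,0,0,-3,0],[5,0,0,-2,0],[5,0,0,-1,0],[5,0,0,-0.6,0],[5,0,0,-0.2,0],[5,0,0,0,0],[8,0,0,0,0],[8,0,0,0,0],[8,0,0,0,0]]]'
python3 -m crank '[[[8,0,0,0,0],[8,0,0,1.5,0],[8,0,0,3,0],[8,0,0,4,0],[8,0,0,4,0],[8.5,0,-3.4,2.3,0],[8.5,0,-3.4,2.3,0],[8.5,0,-3.4,2.3,0],[8.5,0,-3.4,2.3,0],[8.5,0,-3.4,2.3,0]]]'
python3 -m crank '[[[8.5,0,-3.4,2.3,0],[8.5,0,-3.8,0,0],[8.5,0,-3.8,0,0],[8.5,0,0,0,0],[8.5,0,0,0,0],[8.5,0,0,0,0],[8.5,0,0,0,0],[8.5,0,0,0,0],[8.5,0,0,0,0],[8.5,0,0,0,0]]]'
python3 look.py w10.png
```

```text
time: 29.87
tool_pos: [0.4826, 0.0547, 0.0189]
tool_rot: [2.293, 2.146, 0.001]
ft_force: [0.4, 0.9, 1.1]
opening: 0.08
grip_force: 0.0
time: 30.7
tool_pos: [0.4816, -0.116, 0.2599]
tool_rot: [2.292, 2.148, 0.0]
ft_force: [1.1, -0.3, -0.5]
opening: 0.085
grip_force: 0.0
time: 31.53
tool_pos: [0.4821, -0.2236, 0.2818]
tool_rot: [2.29, 2.15, 0.0]
ft_force: [0.1, 0.2, -1.1]
opening: 0.0851
grip_force: 0.0
tool [ 0.4821 -0.2238  0.2817] -3.65
[ 437.9 -440.7    9.8   44.1   43.2  298.1  360.1] delta cm [ -4.42 -21.69] turn 13.5
[ 550.9 -450.5    9.2   43.2   43.5  395.1  362.1] delta cm [  6.88 -22.68] turn 12.8
```

```bash
python3 -m crank '[[[8.5,-0.63,-3.1,-2,1.9],[8.5,-0.63,-3.1,-2,1.9],[8.5,-0.63,-3.1,-2,1.9],[8.5,-0.63,-3.1,-2,1.9],[8.5,-0.63,-3.1,-2,1.9],[8.5,-0.63,-3.1,-2,1.9],[8.5,-0.63,-3.1,-2,1.9],[8.5,0,0,-3.5,0],[8.5,0,0,-3,0],[8.5,0,0,0,0]]]'
python3 -m crank '[[[8.5,0,0,-3,0],[8.5,0,0,-3,0],[8.5,0,0,-2,0],[8.5,0,0,-1,0],[8.5,0,0,-0.5,0],[8.5,0,0,0,0],[5,0,0,0,0],[5,0,0,0,0],[5,0,0,0,0],[5,0,0,0,0]]]'
```

```text
time: 32.42
tool_pos: [0.4356, -0.4392, 0.0705]
tool_rot: [-2.023, -2.391, -0.003]
ft_force: [-0.1, 1.1, -0.0]
opening: 0.0849
grip_force: 0.0
time: 33.25
tool_pos: [0.4387, -0.4423, -0.0165]
tool_rot: [2.026, 2.397, -0.001]
ft_force: [0.6, 0.5, 6.5]
opening: 0.0592
grip_force: 54.4
```

```bash
python3 -m crank '[[[5,0,0,2,0],[5,0,0,4,0],[5,0,0,4,0],[5,0,0,4,0],[5,0.35,3.83,0,-1.2],[5,0.35,3.83,0,-1.2],[5,0.35,3.83,0,-1.2],[5,0.35,3.83,0,-1.2],[5,0.35,3.83,0,-1.2],[5,0.35,3.83,0,-1.2]]]'
python3 -m crank '[[[5,0.35,3.83,0,-1.2],[5,0.35,3.83,0,-1.2],[5,0.35,3.83,0,-1.2],[5,0.35,3.83,0,-1.2],[5,0.35,3.83,0,-1.2],[5,0,0,0,0],[5,0,0,0,0],[5,0,0,0,0],[5,0,0,0,0],[5,0,0,0,0]]]'
```

```text
time: 34.08
tool_pos: [0.4587, -0.21, 0.1224]
tool_rot: [2.176, 2.265, 0.0]
ft_force: [0.7, 0.6, -0.3]
opening: 0.0592
grip_force: 54.4
time: 34.92
tool_pos: [0.4765, -0.0213, 0.1217]
tool_rot: [2.292, 2.148, 0.0]
ft_force: [-0.2, 0.0, -1.3]
opening: 0.0591
grip_force: 54.3
```

```bash
python3 -m crank '[[[5,0,0,-3.5,0],[5,0,0,-3,0],[5,0,0,-2,0],[5,0,0,-1,0],[5,0,0,-0.6,0],[5,0,0,-0.2,0],[5,0,0,0,0],[8,0,0,0,0],[8,0,0,0,0],[8,0,0,0,0]]]'
python3 -m crank '[[[8,0,0,0,0],[8,0,0,1.5,0],[8,0,0,3,0],[8,0,0,4,0],[8,0,0,4,0],[8.5,0.6,-3.4,2.2,0],[8.5,0.6,-3.4,2.2,0],[8.5,0.6,-3.4,2.2,0],[8.5,0.6,-3.4,2.2,0],[8.5,0.6,-3.4,2.2,0]]]'
python3 -m crank '[[[8.5,0.6,-3.4,2.3,0],[8.5,0,0,0,0],[8.5,0,0,0,0],[8.5,0,0,0,0],[8.5,0,0,0,0],[8.5,0,0,0,0],[8.5,0,0,0,0],[8.5,0,0,0,0],[8.5,0,0,0,0],[8.5,0,0,0,0]]]'
python3 look.py w11.png
```

```text
time: 35.75
tool_pos: [0.4768, -0.0208, 0.0188]
tool_rot: [2.291, 2.149, 0.001]
ft_force: [0.1, 0.4, -0.5]
opening: 0.0796
grip_force: 0.0
time: 36.58
tool_pos: [0.5063, -0.1917, 0.2548]
tool_rot: [2.29, 2.15, 0.0]
ft_force: [1.3, -0.1, 0.2]
opening: 0.0847
grip_force: 0.0
time: 37.42
tool_pos: [0.5124, -0.2238, 0.2765]
tool_rot: [2.29, 2.151, -0.0]
ft_force: [0.1, 0.6, 0.3]
opening: 0.0847
grip_force: 0.0
tool [ 0.5124 -0.2239  0.2765] -3.6
[ 550.9 -450.2    8.9   43.5   43.   369.5  366. ] delta cm [  3.85 -22.63] turn 12.5
```

```bash
python3 -m crank '[[[8.5,0.55,-3.23,-2,1.8],[8.5,0.55,-3.23,-2,1.8],[8.5,0.55,-3.23,-2,1.8],[8.5,0.55,-3.23,-2,1.8],[8.5,0.55,-3.23,-2,1.8],[8.5,0.55,-3.23,-2,1.8],[8.5,0.55,-3.23,-2,1.8],[8.5,0,0,-3,0],[8.5,0,0,-3,0],[8.5,0,0,0,0]]]'
python3 -m crank '[[[8.5,0,0,-3,0],[8.5,0,0,-3,0],[8.5,0,0,-2,0],[8.5,0,0,-1,0],[8.5,0,0,-0.5,0],[8.5,0,0,0,0],[5,0,0,0,0],[5,0,0,0,0],[5,0,0,0,0],[5,0,0,0,0]]]'
```

```text
time: 38.3
tool_pos: [0.5484, -0.4487, 0.0695]
tool_rot: [-2.035, -2.38, -0.002]
ft_force: [-0.4, 0.0, -1.3]
opening: 0.0849
grip_force: 0.0
time: 39.13
tool_pos: [0.5517, -0.451, -0.0163]
tool_rot: [2.038, 2.386, -0.0]
ft_force: [-0.3, -0.3, 7.0]
opening: 0.0594
grip_force: 55.4
```

```bash
python3 -m crank '[[[5,0,0,2,0],[5,0,0,4,0],[5,0,0,4,0],[5,0,0,4,0],[5,-1.3,3.5,0,-1.25],[5,-1.3,3.5,0,-1.25],[5,-1.3,3.5,0,-1.25],[5,-1.3,3.5,0,-1.25],[5,-1.3,3.6,0,-1.25],[5,-1.4,3.6,0,-1.25]]]'
python3 -m crank '[[[5,0,3.6,0,-1.25],[5,0,3.6,0,-1.25],[5,0,3.6,0,-1.25],[5,0,3.6,0,-1.25],[5,0,0,0,0],[5,0,0,0,0],[5,0,0,0,0],[5,0,0,0,0],[5,0,0,0,0],[5,0,0,0,0]]]'
```

```text
time: 39.97
tool_pos: [0.4711, -0.2368, 0.1221]
tool_rot: [2.193, 2.248, 0.0]
ft_force: [0.8, -0.2, -0.3]
opening: 0.0592
grip_force: 54.6
time: 40.8
tool_pos: [0.4719, -0.0953, 0.1214]
tool_rot: [-2.29, -2.15, 0.0]
ft_force: [-0.4, 0.1, -1.1]
opening: 0.0592
grip_force: 54.6
```

```bash
python3 -m crank '[[[5,0,0,-3.5,0],[5,0,0,-3,0],[5,0,0,-2,0],[5,0,0,-1,0],[5,0,0,-0.6,0],[5,0,0,-0.2,0],[5,0,0,0,0],[8,0,0,0,0],[8,0,0,0,0],[8,0,0,0,0]]]'
python3 -m crank '[[[8,0,0,0,0],[8,0,0,1.5,0],[8,0,0,3,0],[8,0,0,4,0],[8,0,0,4,0],[6,0,0,4,0],[5,0,0,4,0],[5,0,-3,3,0],[5,0,-3.3,0,0],[5,0,-2.9,0,0]]]'
python3 -m crank '[[[5,3.55,0,0,0],[5,3.55,0,0,0],[5,3.55,0,0,0],[5,3.5,0,0,0],[5,0,0,0,0],[5,0,0,0,0],[5,0,0,0,0],[5,0,0,0,0],[5,0,0,0,0],[5,0,0,0,0]]]'
python3 - <<'E'
from h import *
shot('wrist','w12.png');shot('top','top12.png');s=arm.get_state();print(s['tool_pos'])
a=cv2.resize(load('w12.png')['pixels'],(420,315));t=load('top12.png')['pixels'][170:310,130:410];t=cv2.resize(t,(420,210))
cv2.imwrite('pics/m12.png',np.vstack([a,t])[:,:,::-1])
c=load('w12.png');print(proj(c,(.6157,-.169,.149)))
E
```

```text
time: 41.63
tool_pos: [0.4724, -0.0948, 0.0188]
tool_rot: [2.289, 2.151, 0.001]
ft_force: [0.5, 0.6, 0.5]
opening: 0.0796
grip_force: 0.0
time: 42.47
tool_pos: [0.4728, -0.1873, 0.2553]
tool_rot: [2.284, 2.151, 0.002]
ft_force: [0.2, 0.7, -1.3]
opening: 0.0502
grip_force: 0.0
time: 43.3
tool_pos: [0.6127, -0.1858, 0.254]
tool_rot: [2.288, 2.151, 0.001]
ft_force: [0.9, -0.5, -0.0]
opening: 0.0498
grip_force: 0.0
[ 0.61289083 -0.18578447  0.2537699 ]
[326.41548162 189.54052597]
```

View pics/m12.png

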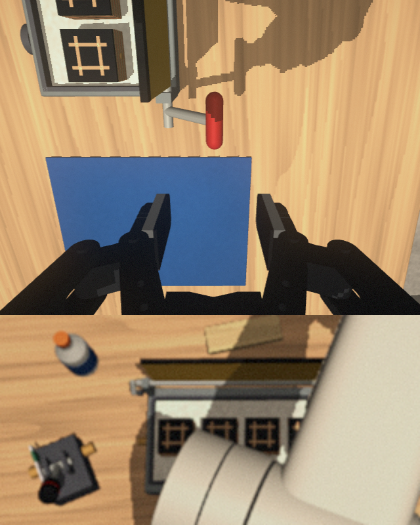

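```bash
python3 -m crank '[[[5,0.1,0,-3.5,0],[5,0,0,-3.5,0],[5,0,0,-3.5,0],[5,0,0,-2.5,0],[5,0,0,-1.8,0],[5,0,0,0,0],[0,0,0,0,0],[0,0,0,0,0],[0,0,0,0,0],[0,0,0,0,0]]]' 30
python3 -m crank '[[[0,0,0,0,0],[0,0,0,0,0],[0,-0.53,0.03,0.45,0],[0,-0.53,0.03,0.45,0],[0,-0.6,0.04,0.35,0],[0,-0.6,0.04,0.35,0],[0,-0.65,0.04,0.24,0],[0,-0.65,0.04,0.24,0],[0,-0.68,0.04,0.12,0],[0,-0.68,0.04,0.12,0]]]'
```

```text
time: 44.23
tool_pos: [0.614, -0.1861, 0.1071]
tool_rot: [2.288, 2.151, -0.001]
ft_force: [-5.8, -1.2, 4.4]
opening: 0.0163
grip_force: 29.3
time: 45.07
tool_pos: [0.5686, -0.1835, 0.1322]
tool_rot: [2.281, 2.147, 0.009]
ft_force: [4.4, -0.2, 4.6]
opening: 0.0161
grip_force: 29.7
```

```bash
python3 -m crank '[[[0,-0.7,0.04,0,0],[0,-0.7,0.04,0,0],[0,-0.68,0.04,-0.12,0],[0,-0.68,0.04,-0.12,0],[0,-0.65,0.04,-0.24,0],[0,-0.65,0.04,-0.24,0],[0,-0.6,0.04,-0.35,0],[0,-0.6,0.04,-0.35,0],[0,-0.53,0.03,-0.45,0],[0,-0.53,0.03,-0.45,0]]]'
python3 -m crank '[[[0,0,0,0,0],[5,0,0,0,0],[5,0,0,0,0],[5,0,0,0,0],[5,0,0,0,0],[5,0,0,4,0],[5,0,0,4,0],[5,0,0,4,0],[5,0,0,4,0],[5,0,0,4,0]]]'
python3 -m crank '[[[0,0,0,2,0],[0,-1,3.5,0,0],[0,-1,3.5,0,0],[0,-1,3.5,0,0],[0,-1,3.5,0,0],[0,-1,3.5,0,0],[0,-1,3.5,0,0],[0,-1,3.5,0,0],[0,-1,3.5,0,0],[0,-1,3.5,0,0]]]'
python3 -m crank '[[[0,-1,3.5,0,0],[0,-1,3.5,0,0],[0,-1,3.5,0,0],[0,-1,3.5,0,0],[0,-1,3.5,0,0],[0,-1,3.5,0,0],[0,0,0,0,0],[0,0,0,0,0],[0,0,0,0,0],[0,0,0,0,0]]]'
python3 - <<'E'
from h import *
shot('wrist','w13.png');shot('scene','s13.png');s=arm.get_state();print(s['tool_pos'])
a=cv2.resize(load('w13.png')['pixels'],(420,315));t=load('s13.png')['pixels'][150:430,190:510];t=cv2.resize(t,(380,315))
cv2.imwrite('pics/m13.png',np.hstack([a,t])[:,:,::-1])
E
```

```text
time: 45.9
tool_pos: [0.5011, -0.1788, 0.1042]
tool_rot: [-2.288, -2.152, 0.001]
ft_force: [0.7, -1.8, -5.2]
opening: 0.017
grip_force: 32.9
time: 46.73
tool_pos: [0.5018, -0.1785, 0.3072]
tool_rot: [2.288, 2.152, 0.001]
ft_force: [1.0, 0.0, -0.5]
opening: 0.0501
grip_force: 0.0
time: 47.57
tool_pos: [0.4112, 0.1378, 0.3253]
tool_rot: [2.288, 2.152, 0.001]
ft_force: [0.1, 0.2, -0.4]
opening: -0.0
grip_force: 0.0
time: 48.4
tool_pos: [0.3523, 0.3454, 0.3251]
tool_rot: [2.289, 2.151, 0.0]
ft_force: [-0.0, 0.2, 0.4]
opening: 0.0003
grip_force: 0.0
[0.35248387 0.34516095 0.32523558]
```

View pics/m13.png

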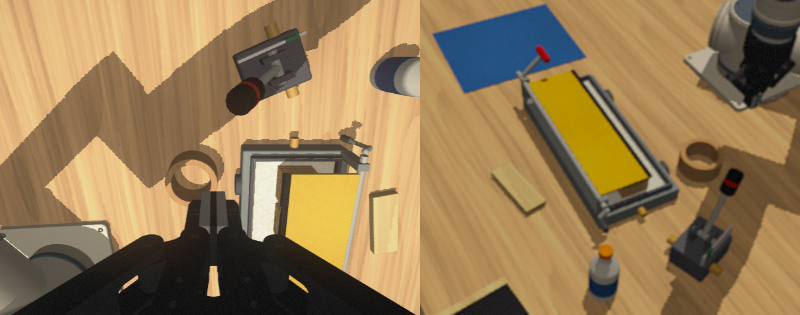

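```bash
python3 - <<'E'
from h import *
P=lambda c:c['mtx']@np.c_[c['R'],c['t']]
pts={}
for fn,box in(('w13.png',(330,80,430,190)),('s13.png',(420,280,490,340)),('top1.png',(150,275,180,295)),('scene1.png',(430,290,475,330))):
    c=load(fn);im=c['pixels'].astype(int);r,g,b=im[...,0],im[...,1],im[...,2];m=(r>1.8*g)&(r>1.8*b)&(r>50)
    x0,y0,x1,y1=box;k=np.zeros(m.shape,bool);k[y0:y1,x0:x1]=1;v,u=np.nonzero(m&k);q=np.array([u.mean(),v.mean()]);pts[fn]=(c,q);print(fn,q,len(u),(u.min(),u.max(),v.min(),v.max()))
def tri(*n):
    A=[]
    for f in n:
        c,q=pts[f];p=P(c);A+=[q[0]*p[2]-p[0],q[1]*p[2]-p[1]]
    X=np.linalg.svd(np.array(A))[2][-1];X=X[:3]/X[3];print(n,X,[(proj(pts[f][0],X)-pts[f][1]).round(1) for f in n]);return X
tri('w13.png','s13.png');tri('w13.png','s13.png','scene1.png')
E
```

```text
w13.png [385.3463035  135.67315175] 257 (np.int64(360), np.int64(396), np.int64(124), np.int64(161))
s13.png [451.52631579 312.71929825] 57 (np.int64(446), np.int64(458), np.int64(307), np.int64(316))
top1.png [162.54545455 281.81818182] 11 (np.int64(158), np.int64(167), np.int64(281), np.int64(283))
scene1.png [451.20689655 312.63793103] 58 (np.int64(446), np.int64(458), np.int64(308), np.int64(316))
('w13.png', 's13.png') [0.39829082 0.39266046 0.20325263] [array([0.8, 1.3]), array([0.2, 0.1])]
('w13.png', 's13.png', 'scene1.png') [0.39853349 0.39224026 0.20319016] [array([1.1, 1.9]), array([-0. ,  0.1]), array([0.3, 0.1])]
```

```bash
python3 -m crank '[[[6,0.4,0.35,0,7],[6,0.4,0.35,0,7],[6,0.4,0.35,0,7],[6,0.4,0.35,0,7],[6,0.4,0.35,0,7],[6,0.4,0.35,0,7],[6,0.4,0.35,0,7],[6,0.4,0.35,0,7],[6,0.4,0.35,0,7],[6,0.4,0.35,0,7]]]' 30
python3 -m crank '[[[6,0,0,0,7],[6,0,0,0,7],[6,0,0,0,7],[6,0,0,0,7],[6,0,0,0,7],[6,0,0,0,7],[6,0,0,0,5],[6,0,0,0,0],[6,0,0,0,0],[6,0,0,0,0]]]'
python3 - <<'E'
from h import *
shot('wrist','w14.png');s=arm.get_state();R=cv2.Rodrigues(s['tool_rot'])[0];print(s['tool_pos'],np.degrees(np.arctan2(R[1,1],R[0,1])),s['joint_positions'][5])
c=load('w14.png');print(proj(c,(.393,.380,.194)),proj(c,(.450,.404,.08)))
E
```

```text
time: 49.33
tool_pos: [0.3928, 0.3802, 0.3252]
tool_rot: [0.634, 3.077, 0.0]
ft_force: [1.1, -0.3, -0.7]
opening: 0.0599
grip_force: 0.0
time: 50.17
tool_pos: [0.3923, 0.3806, 0.3251]
tool_rot: [-0.633, 3.077, 0.0]
ft_force: [0.1, -0.2, -0.1]
opening: 0.0599
grip_force: 0.0
[0.39221103 0.38071511 0.32509518] 113.29869886290092 0.21031197072986887
[323.74456516 202.38654213] [323.72232316 230.17565141]
```

View pics/w14.png

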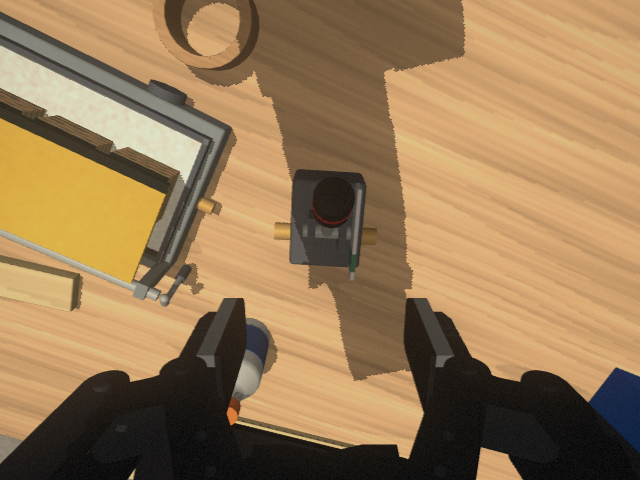

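```bash
python3 -m crank '[[[6,-0.1,0.35,-3,0],[6,0,0,-3.5,0],[6,0,0,-3.5,0],[6,0,0,-3,0],[6,0,0,-3,0],[6,0,0,-2,0],[6,0,0,0,0],[2,0,0,0,0],[2,0,0,0,0],[2,0,0,0,0]]]' 40
python3 -m crank '[[[2,0,0,0,0],[2,0,0,0,0],[2,0,0,0,0],[2,0,0,0,0],[2,0,0,0,0],[2,0,0,0,0],[2,0,0,0,0],[2,0,0,0,0],[2,0,0,0,0],[2,0,0,0,0]]]'
```

```text
time: 51.05
tool_pos: [0.3913, 0.3863, 0.1471]
tool_rot: [-0.639, 3.074, 0.006]
ft_force: [-2.7, 3.6, -0.7]
opening: 0.0298
grip_force: 39.5
time: 51.88
tool_pos: [0.3914, 0.3862, 0.1471]
tool_rot: [-0.639, 3.073, 0.005]
ft_force: [-4.0, 5.9, 0.3]
opening: 0.0297
grip_force: 39.3
```

```bash
python3 -m crank '[[[2,-0.1,0.2,0,0],[2,0.54,0.23,0.28,0],[2,0.54,0.23,0.28,0],[2,0.56,0.24,0.22,0],[2,0.56,0.24,0.22,0],[2,0.58,0.25,0.16,0],[2,0.58,0.25,0.16,0],[2,0.59,0.26,0.1,0],[2,0.59,0.26,0.1,0],[2,0,0,0,0]]]' 60
python3 -m crank '[[[2,0.6,0.26,0.03,0],[2,0.6,0.26,0.03,0],[2,0.6,0.26,-0.03,0],[2,0.6,0.26,-0.03,0],[2,0.55,0.23,-0.05,0],[2,0,0,0,0],[2,0,0,0,0],[2,0,0,0,0],[2,0,0,0,0],[2,0,0,0,0]]]'
```

```text
time: 52.72
tool_pos: [0.4353, 0.4022, 0.1599]
tool_rot: [0.635, -3.073, 0.012]
ft_force: [-2.1, -18.7, -2.6]
opening: 0.0285
grip_force: 62.1
time: 53.55
tool_pos: [0.468, 0.4141, 0.1593]
tool_rot: [-0.632, 3.076, -0.015]
ft_force: [14.5, -23.9, -11.0]
opening: 0.0284
grip_force: 60.6
```

```bash
python3 -m crank '[[[6,0,0,0,0],[6,0,0,0,0],[6,0,0,0,0],[6,0,0,0,0],[6,0,0,0,0],[6,0,0,1,0],[6,0,0,3,0],[6,0,0,4,0],[6,0,0,4,0],[6,0,0,4,0]]]'
python3 -m crank '[[[6,-2.5,0,3,0],[6,-3,0,0,0],[6,-3,0,0,0],[6,-3,0,0,0],[6,0,0,0,0],[6,0,0,0,0],[6,0,0,0,0],[6,0,0,0,0],[6,0,0,0,0],[6,0,0,0,0]]]'
python3 - <<'E'
from h import *
shot('wrist','w15.png');shot('scene','s15.png')
a=cv2.resize(load('w15.png')['pixels'],(400,300));t=load('s15.png')['pixels'][150:430,190:510];t=cv2.resize(t,(400,350))
z=cv2.resize(load('s15.png')['pixels'][280:410,380:480],(400,520),interpolation=cv2.INTER_CUBIC)
o=np.zeros((600,800,3),np.uint8);o[:250,:400]=a[:250];o[250:600,:400]=t;o[:520,400:]=z
cv2.imwrite('pics/m15.png',o[:,:,::-1])
E
```

```text
time: 54.38
tool_pos: [0.464, 0.4187, 0.3226]
tool_rot: [-0.64, 3.075, 0.001]
ft_force: [0.6, 0.4, 0.2]
opening: 0.0602
grip_force: 0.0
time: 55.22
tool_pos: [0.3507, 0.4188, 0.3492]
tool_rot: [0.638, -3.075, 0.001]
ft_force: [-0.2, -0.1, -0.2]
opening: 0.0599
grip_force: 0.0
```

View pics/m15.png

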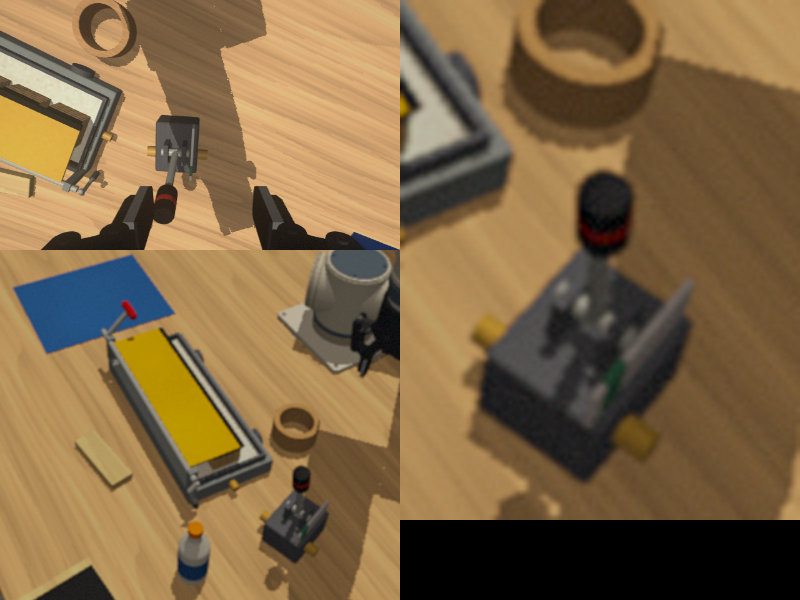

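```bash
python3 - <<'E'
from h import *
P=lambda c:c['mtx']@np.c_[c['R'],c['t']]
pts=[]
for fn,box in(('w15.png',(230,280,300,370)),('s15.png',(415,320,445,350))):
    c=load(fn);im=c['pixels'].astype(int);r,g,b=im[...,0],im[...,1],im[...,2];m=(r>1.8*g)&(r>1.8*b)&(r>50)
    x0,y0,x1,y1=box;k=np.zeros(m.shape,bool);k[y0:y1,x0:x1]=1;v,u=np.nonzero(m&k);pts.append((c,np.array([u.mean(),v.mean()])));print(pts[-1][1],len(u))
X=cv2.triangulatePoints(P(pts[0][0]),P(pts[1][0]),pts[0][1],pts[1][1]).ravel();X=X[:3]/X[3];print(X,np.linalg.norm(X[:2]-[.3985,.3922]))
A,B=np.sin(-.5),0
for q in(.35,.6,.7,.74):print(q,.13*(np.sin(q-.5)+np.sin(.5)))
E
```

```text
[265.29056604 316.7245283 ] 265
[431.375      338.08333333] 24
[0.47230725 0.41798135 0.19481346] 0.07818047961242706
0.35 0.042898362796978486
0.6 0.07530366418263405
0.7 0.08815233302190434
0.74 0.09322666145407389
```

```bash
python3 -c "
from bench import arm;print(arm.job_done())"
```

```text
the job is handed in; nothing more can be done
None
```

The job is handed in: the flap was opened, all five pods were laid in the tray, the flap was shut again, and the lever was pushed well past its crest. The pictures show the pods in and the flap shut. The lever's exact angle was only measured roughly: the knob moved about 78 mm, where the float notch would be 88 mm and the crest 43 mm.

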